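# Latch the hold-down bar over the finished stained-glass panel

### The arm

A 6-joint arm with a two-finger parallel gripper is mounted at the origin on the work surface. World frame = base frame: x ahead of the robot, y to its left, z up, the work surface at z = 0. Lengths are in m, angles in rad, forces in N, time in s.
With the tool pointing down it reaches from about 0.25 to 0.775 m from the base axis. Payload 4 kg.
Tool frame: the origin (TCP) lies at the very end of the fingers, on their centre line; the grasp point (between the pads) lies 19 mm behind it; z points along the fingers, y is the line along which they close (so a half turn about z gives the same grasp; the last joint's range is limited). The gripper opens to 85 mm and grips with 20 to 120 N. Pads are 22 mm wide; open, the fingers measure 114 mm over their backs; the gripper's body (76 mm by 85 mm) begins 54 mm behind the grasp point. The pads swing forward as they close: fully open they stand 13 mm farther back than shut.
Start: joints at [-0.103, 0.087, 1.371, -0, 1.684, -0.103], TCP at [0.55, -0, 0.231] pointing down, gripper open.
Joint ranges: [-3.1, 3.1], [-0.76, 2.03], [0.27, 2.55], [-1.08, 4.22], [0.17, 2.65], [-2.57, 2.57]. Speed limits (rad/s): [2.79, 2.79, 3.14, 3.14, 3.14, 3.14].

### API

Orientations are given as a unit quaternion [w, x, y, z].
In Python, from rig import r gives the robot as it stands.
- The arm moves only by the shell command python3 -m crank 'ROWS' [FORCE]. ROWS is JSON, a list of rows, each an object of numbers: "gripper": the opening, from 0 (shut) to 1 (fully open); "dx", "dy", "dz": the shift along the tool's x, y, z in cm; "twist": the turn about the tool's z in degrees. A call has 1 to 12 rows; each row shifts and turns the commanded pose from where the row before left it, along the tool's axes as they then stand; what a row does not reach is not made up. A row lasts 1/10 s, in which the tool goes at most 50 mm and 8.59 degrees, less where a joint would pass 70% of its speed; a pose out of reach is approached as far as the arm can. A call is refused whole if a number of a shift passes 5 or a number of a turn 8.59, either way. A call with a gripper value outside its range is refused whole. The fingers move at their own pace and stop on an object; FORCE is the grip in N (left out, the last holds). Time passes only in rows, so rows that do not move let the fingers close. It gives the time, the measured TCP pose, the force, the opening and the grip force at its end, in the units of the state.
- r.get_obs(): the state, without advancing time (a new reading comes with each control period).
- r.snapshot(name): name is "scene" or "side" or "wrist"; returns the picture (420x560x3 uint8, red, green, blue); there is no depth.
- r.get_calibration(name): a dict with "fx", "fy", "cx", "cy" (pixels), "world_from_camera" (4x4, takes a point from camera to world coordinates). Camera axes: x right, y up, looking along -z (the intrinsics and any distortion apply to the point x, -y, -z); pixel columns grow to the right and rows downward; lengths in m; the calibration is good to about 2 mm. A picture is of the moment at which its call begins: read the wrist's pose just before it. get_calibration takes no time and is no camera call; for the wrist camera it gives the pose at the moment of the call.
- r.finish_job(): hands the job in; it is judged then, once.
The state is a dict: "time": time; "joint_positions": joint angles; "qvel": joint speeds; "effort": joint torques, N m; "position": TCP position; "tool_rot": TCP orientation; "contact_force": force on the tool from outside, world axes, zero at the start; "ft_torque": the same for the moment, N m; "grip_width": finger opening in m; "grip_force": force on a finger pad.
Only numpy, scipy, OpenCV 4.12 (cv2) and the standard library are available. Lean on these libraries where they do the work, as an engineer would, in place of code of your own. Each camera call takes 0.05 s, during which the arm holds its last target. There are 200 camera calls.

### The job

The finished stained-glass panel lies in the tray whose hold-down bar has the orange knob. Lift that bar by its knob over the near cheek of the steel keeper, let it drop fully home into the keeper's notch, and let go. Leave the other tray's bar, with the black knob, as it is.

Things in the scene. Friction and masses are not known exactly. Their poses are not given: they have to be found in the camera images.
- show_knob (a point): Centre of the orange knob to grip: upright cylinder, 24 mm diameter, 38 mm tall, on a 6 mm stem on an aluminium bar 12 mm wide, 16 mm tall. Centre is 25 mm above the bar's top, 86 mm above the bench. Frame of the bar: z up when level, +y along the bar to its pivot (200 mm away, 33 mm lower), x across it. The bar ends 95 mm beyond the knob. It starts level, swung out of the notch towards -x.
- show_pivot (a point): Where the bar's two pivot axes cross, at the bar's mid-height, 53 mm above the bench. Frame of the tray, as for the notch. The bar swings sideways about the vertical (light friction, stays where left; starts 0.24 to 0.5 rad out of the notch towards -x, the robot's side) and lifts up to 0.7 rad. It falls back to level by its weight (0.2 kg; 1.5 N at the knob); a stop holds it level.
- show_notch (a point): Middle of the notch's floor in the steel keeper, 45 mm above the bench. Fixed tray: light wood, 200 x 240 mm, walls 30 mm. Frame: z up, +y to the pivot (270 mm), x across the notch: 36 mm wide, open at the top, between two cheeks 9 mm thick and 22 mm high; keeper 20 mm thick in y. The bar stops at the -x cheek unless lifted over. Latched: bar level, knob's centre at (0, 70, 40) mm here.
- spare_knob (a point): Centre of the black knob on the bar of the other tray, of the same shape and sizes (darker wood, no finished panel, only loose greenish offcuts); its bar stands open too. To be left alone.

How it is judged:
On the way:
1. the orange-knobbed bar is lifted: its knob at least 12 mm above its latched height (z of show_knob in the frame of show_notch above 0.053 m), for 0.1 s.
At the end, for the whole second after the job is handed in: The orange-knobbed bar lies down in the keeper's notch between the two cheeks (knob's centre within 13 mm of x 0 and less than 46 mm above the notch's floor), released; the black knob is within 20 mm of where it was (x of show_knob in the frame of show_notch between -0.013 and 0.013 m and z of show_knob in the frame of show_notch below 0.046 m and distance of spare_knob from where it was at the start of the episode below 0.02 m); the robot touches nothing.
It fails at once if the bar with the black knob is moved by more than 20 mm (distance of spare_knob from where it was at the start of the episode above 0.02 m).
It also fails if it takes over 32 s, if anything falls off the work surface, if the arm or the gripper's body presses on something with over 40 N, if the wrist force passes 120 N, or if a joint passes its speed limit or range.

## Working session

There is one attempt and no reset: what is moved stays moved. The work goes in short steps, Python scripts to look and compute and a shell command to move; the robot and the scene stay as the last step left them, time stands still between calls to the robot, and variables do not carry over. Pictures are saved under pics/ and viewed, at most 10 in all, crops included, and the job is handed in when it is done.

```bash
mkdir -p pics; ls; cat > h.py <<'E'
import numpy as np,cv2
from rig import r
def save(n,f):
    im=r.snapshot(n); cv2.imwrite(f'pics/{f}.png',im[:,:,::-1]); return im
def ray(n,u,v,z,c=None):
    c=c or r.get_calibration(n); T=np.array(c['world_from_camera'])
    d=T[:3,:3]@np.array([(u-c['cx'])/c['fx'],-(v-c['cy'])/c['fy'],-1]); o=T[:3,3]
    return o+d*(z-o[2])/d[2]
def proj(n,p,c=None):
    c=c or r.get_calibration(n); T=np.linalg.inv(np.array(c['world_from_camera']))
    q=T[:3,:3]@p+T[:3,3]; return c['cx']+c['fx']*q[0]/-q[2], c['cy']-c['fy']*q[1]/-q[2]
E
python3 - <<'E'
from h import *
a=save('scene','s1');b=save('side','d1')
cv2.imwrite('pics/both.png',cv2.resize(np.hstack([a,b])[:,:,::-1],(1120,420)))
for n in('scene','side'):
    c=r.get_calibration(n);print({k:(np.round(v,3).tolist()) for k,v in c.items()})
o=r.get_obs();print(o['time'],o['tool_rot'],o['position'])
E
```

```text
pics
{'fx': 400.761, 'fy': 400.761, 'cx': 278.019, 'cy': 208.387, 'world_from_camera': [[-0.854, -0.311, 0.417, 0.918], [0.52, -0.542, 0.66, 0.541], [0.021, 0.781, 0.625, 0.625], [0.0, 0.0, 0.0, 1.0]]}
{'fx': 425.635, 'fy': 425.635, 'cx': 267.728, 'cy': 212.813, 'world_from_camera': [[0.964, 0.172, -0.202, 0.388], [-0.265, 0.615, -0.742, -0.682], [-0.004, 0.769, 0.639, 0.672], [0.0, 0.0, 0.0, 1.0]]}
0.1 [-8.22084254e-04  7.07103964e-01  7.07108806e-01 -6.66663034e-04] [5.49536770e-01 5.71126336e-05 2.30208952e-01]
```

View pics/s1.png

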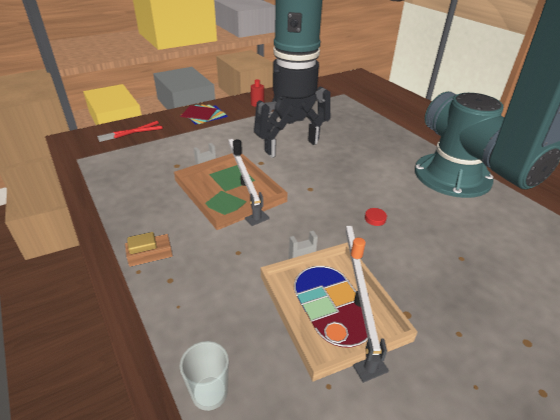

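View pics/d1.png

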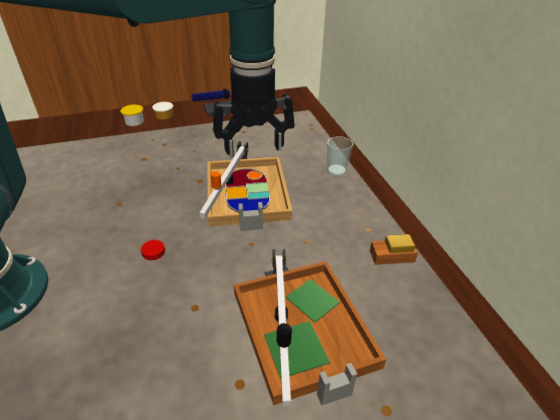

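The scene view shows the orange knob at about (359,248), its keeper at (303,245) and the pivot at (372,355). In the side view the knob is at (216,180) and the keeper at (250,217). I'll enlarge both.

```bash
python3 - <<'E'
import cv2,numpy as np
a=cv2.imread('pics/s1.png')[220:390,280:400];b=cv2.imread('pics/d1.png')[130:240,195:300]
A=cv2.resize(a,None,fx=3.5,fy=3.5,interpolation=cv2.INTER_CUBIC);B=cv2.resize(b,None,fx=3.5,fy=3.5,interpolation=cv2.INTER_CUBIC)
C=np.zeros((595,800,3),np.uint8);C[:A.shape[0],:420]=A;C[:B.shape[0],425:425+B.shape[1]]=B
cv2.imwrite('pics/c1.png',C);print(A.shape,B.shape)
E
```

```text
(595, 420, 3) (385, 368, 3)
```

View pics/c1.png

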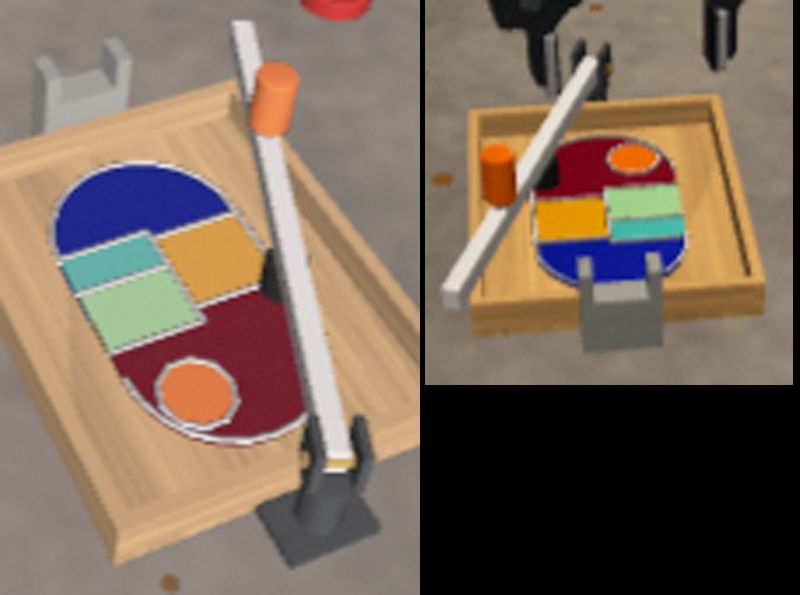

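```bash
python3 - <<'E'
from h import *
for n,pts in dict(scene=dict(knob=(358.3,248.3,.086),piv=(376,351.4,.055),notch=(303.3,235.4,.067),chL=(293.4,237.7,.067),chR=(313.1,233.1,.067),tip=(349.7,226.5,.061)),
 side=dict(knob=(215.9,180,.086),piv=(242.7,147.7,.055),notch=(250.6,203.7,.067),chL=(240.7,204.3,.067),chR=(260.4,203.1,.067),tip=(325-195,0,.061))).items():
  for k,(u,v,z) in pts.items(): print(n,k,ray(n,u,v,z).round(4))
E
```

```text
scene knob [0.4874 0.1527 0.086 ]
scene piv [0.5908 0.325  0.055 ]
scene notch [0.5462 0.0525 0.067 ]
scene chL [0.5677 0.0481 0.067 ]
scene chR [0.5245 0.0568 0.067 ]
scene tip [0.4399 0.0738 0.061 ]
side knob [0.4866 0.15   0.086 ]
side piv [0.5909 0.3273 0.055 ]
side notch [0.5498 0.063  0.067 ]
side chL [0.5276 0.067  0.067 ]
side chR [0.572  0.0591 0.067 ]
side tip [0.3297 2.0616 0.061 ]
```

```bash
python3 -m crank '[{"twist":7.75},{"twist":7.75},{"twist":7.75},{"twist":7.75,"gripper":1},{"dx":2.45,"dy":-3.3},{"dx":2.45,"dy":-3.3},{"dx":2.5,"dy":-3.3},{"dx":2.5,"dy":-3.3,"dz":2},{"dz":4},{"dz":3},{}]' 30
python3 - <<'E'
from h import *
print(r.get_obs()['position'])
a=save('scene','s2')[130:350,240:440];b=save('side','d2')[100:240,160:300];w=save('wrist','w2')
C=np.zeros((600,800,3),np.uint8);C[:440,:400]=cv2.resize(a,(400,440));C[:280,400:680]=cv2.resize(b,(280,280));C[285:585,400:]=cv2.resize(w,(400,300));cv2.imwrite('pics/c2.png',C[:,:,::-1])
E
```

```text
[5.49536770e-01 5.71126336e-05 2.30208952e-01]$[0]: bad value
```

View pics/c2.png

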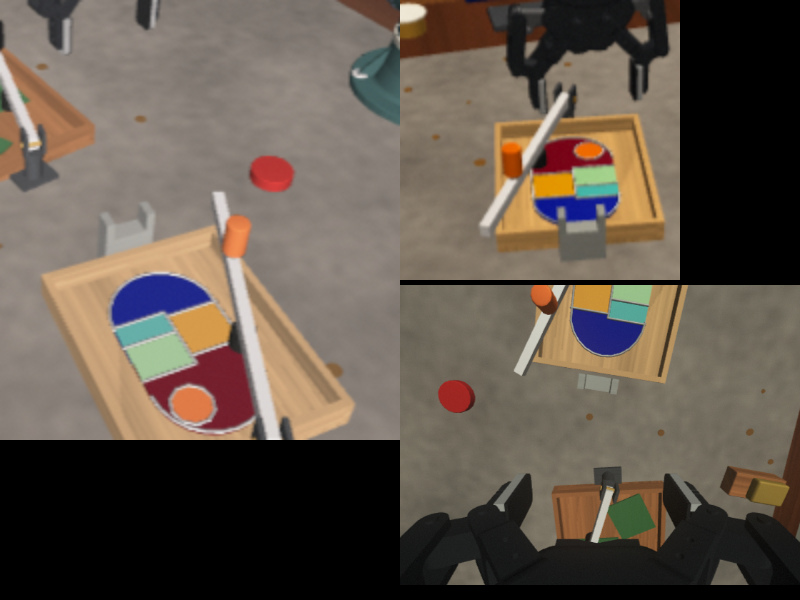

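The call was refused, so the arm has not moved. Each row probably needs every key.

```bash
python3 -m crank '[{"gripper":1,"dx":0,"dy":0,"dz":0,"twist":7.75},{"gripper":1,"dx":0,"dy":0,"dz":0,"twist":7.75},{"gripper":1,"dx":0,"dy":0,"dz":0,"twist":7.75},{"gripper":1,"dx":0,"dy":0,"dz":0,"twist":7.75},{"gripper":1,"dx":2.45,"dy":-3.3,"dz":0,"twist":0},{"gripper":1,"dx":2.45,"dy":-3.3,"dz":0,"twist":0},{"gripper":1,"dx":2.5,"dy":-3.3,"dz":0,"twist":0},{"gripper":1,"dx":2.5,"dy":-3.3,"dz":2,"twist":0},{"gripper":1,"dx":0,"dy":0,"dz":4,"twist":0},{"gripper":1,"dx":0,"dy":0,"dz":3,"twist":0},{"gripper":1,"dx":0,"dy":0,"dz":0,"twist":0}]' 30
python3 - <<'E'
from h import *
print(r.get_obs()['position'])
a=save('scene','s3')[130:350,240:440];b=save('side','d3')[100:240,160:300];w=save('wrist','w3')
C=np.zeros((600,800,3),np.uint8);C[:440,:400]=cv2.resize(a,(400,440));C[:280,400:680]=cv2.resize(b,(280,280));C[285:585,400:]=cv2.resize(w,(400,300));cv2.imwrite('pics/c3.png',C[:,:,::-1])
E
```

```text
time: 1.35
position: [0.4841, 0.1526, 0.136]
tool_rot: [-0.002, 0.87, 0.493, -0.005]
contact_force: [0.6, 0.3, -0.4]
grip_width: 0.0853
grip_force: 0.0
[0.48411171 0.15262012 0.13596548]
```

View pics/c3.png

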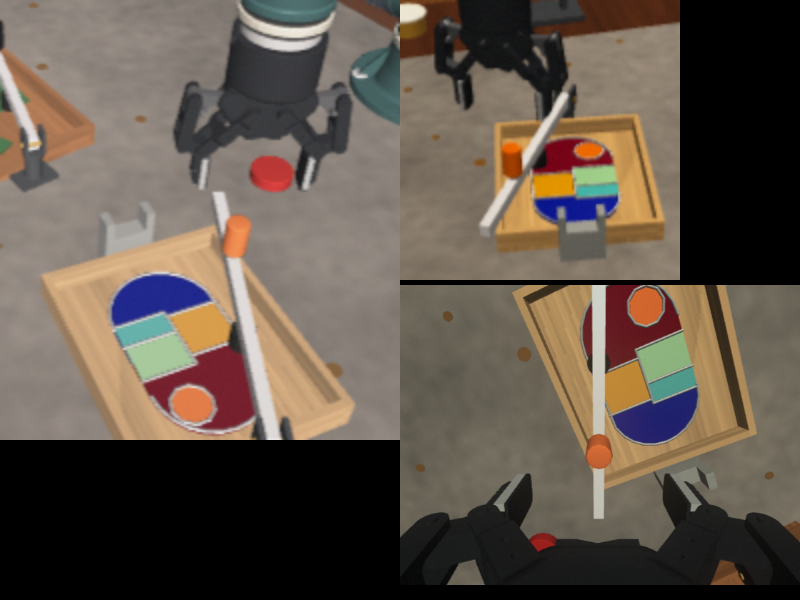

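The wrist view shows the bar aligned with the tool, with the knob's top at about wrist pixel (279,239). I'll measure from there.

```bash
python3 - <<'E'
from h import *
from scipy.spatial.transform import Rotation as R
o=r.get_obs();q=o['tool_rot'];M=R.from_quat([*q[1:],q[0]]).as_matrix()
k=ray('wrist',278.6,239.4,.105);pv=ray('wrist',278.6,234,.086)
for p in(k,np.r_[.4872,.1515,.086]): print(p.round(4),(M.T@(p-o['position'])*100).round(2))
print(M.round(3))
im=cv2.imread('pics/w3.png');h=cv2.cvtColor(im,cv2.COLOR_BGR2HSV)
m=((h[:,:,0]<14)&(h[:,:,1]>150)&(h[:,:,2]>120)).astype(np.uint8)
n,l,s,c=cv2.connectedComponentsWithStats(m)
for i in range(1,n):
  if s[i,4]>100: print(s[i],c[i],ray('wrist',*c[i],.09).round(4))
E
```

```text
[0.4916 0.1542 0.105 ] [0.25 0.16 3.8 ]
[0.4872 0.1515 0.086 ] [-0.21 -0.09  5.7 ]
[[ 0.515  0.857  0.002]
 [ 0.857 -0.515  0.   ]
 [ 0.002  0.002 -1.   ]]
[ 322    3   45   53 1854] [344.01995685  28.95631068] [0.5846 0.2383 0.09  ]
[ 260  209   37   48 1421] [278.20408163 233.04996481] [0.4909 0.1533 0.09  ]
[184 348  32  25 523] [198.93690249 358.77820268] [0.388  0.0978 0.09  ]
[436 401  45  19 445] [460.77752809 413.13258427] [ 0.5381 -0.0537  0.09  ]
```

```bash
python3 -m crank '[{"gripper":1,"dx":0.1,"dy":0.1,"dz":2,"twist":0},{"gripper":1,"dx":0,"dy":0,"dz":2,"twist":0},{"gripper":1,"dx":0,"dy":0,"dz":2,"twist":0},{"gripper":1,"dx":0,"dy":0,"dz":0.2,"twist":0},{"gripper":1,"dx":0,"dy":0,"dz":0,"twist":0},{"gripper":0,"dx":0,"dy":0,"dz":0,"twist":0},{"gripper":0,"dx":0,"dy":0,"dz":0,"twist":0},{"gripper":0,"dx":0,"dy":0,"dz":0,"twist":0},{"gripper":0,"dx":0,"dy":0,"dz":0,"twist":0},{"gripper":0,"dx":0,"dy":0,"dz":0,"twist":0},{"gripper":0,"dx":0,"dy":0,"dz":0,"twist":0},{"gripper":0,"dx":0,"dy":0,"dz":0,"twist":0}]' 30
python3 - <<'E'
from h import *
o=r.get_obs();print(o['contact_force'],o['grip_width'],o['grip_force'])
E
```

```text
time: 2.7
position: [0.4894, 0.1532, 0.0794]
tool_rot: [0.0, 0.87, 0.492, 0.0]
contact_force: [0.3, -0.4, 0.8]
grip_width: 0.0229
grip_force: 30.9
[ 0.29681751 -0.44450459  0.82546398] 0.022927949547083642 30.90552806854248
```

```bash
python3 -m crank '[{"gripper":0.6,"dx":0,"dy":0,"dz":0,"twist":0},{"gripper":0.6,"dx":0,"dy":0,"dz":0,"twist":0},{"gripper":0.6,"dx":0,"dy":0,"dz":0.7,"twist":0},{"gripper":0.6,"dx":0,"dy":0,"dz":0,"twist":0},{"gripper":0,"dx":0,"dy":0,"dz":0,"twist":0},{"gripper":0,"dx":0,"dy":0,"dz":0,"twist":0},{"gripper":0,"dx":0,"dy":0,"dz":0,"twist":0},{"gripper":0,"dx":0,"dy":0,"dz":0,"twist":0},{"gripper":0,"dx":0,"dy":0,"dz":0,"twist":0},{"gripper":0,"dx":0,"dy":0,"dz":0,"twist":0}]' 30
python3 - <<'E'
# knob path relative to pivot, in tool axes at each step (world from grasp point)
import numpy as np
piv=np.r_[.591,.326,.053]; k0=np.r_[.4892,.1533]
d=piv[:2]-k0; print(np.hypot(*d), np.arctan2(*d))
def knob(phi,l,L=.2,h=.033):
    f=-(L*np.cos(l)+h*np.sin(l)) if 0 else -(L*np.cos(l)-h*np.sin(l)); # knob leans back to pivot when lifted
    z=L*np.sin(l)+h*np.cos(l)
    return np.r_[piv[0]+f*np.sin(phi),piv[1]+f*np.cos(phi),piv[2]+z]
p0=np.arctan2(*d)
wp=[(p0,0),(p0,.07),(p0,.14)]+[(p0-(p0-.168)*i/6,.14) for i in range(1,7)]+[(.168,.07),(.168,.01)]
for a,b in zip(wp,wp[1:]):
    D=knob(*b)-knob(*a);t=a[0]
    ex=np.r_[np.sin(t),np.cos(t)];ey=np.r_[np.cos(t),-np.sin(t)]
    print(np.round([D[:2]@ex*100,D[:2]@ey*100,-D[2]*100,-np.degrees(a[0]-b[0])],2), knob(*b).round(4))
E
```

```text
time: 3.7
position: [0.4893, 0.1531, 0.0724]
tool_rot: [0.0, 0.87, 0.492, 0.0]
contact_force: [-1.2, 0.1, 0.4]
grip_width: 0.0232
grip_force: 29.9
0.20047077093681262 0.5326345604440661
[ 0.28  0.   -1.39 -0.  ] [0.4909 0.1561 0.0999]
[ 0.38 -0.   -1.37 -0.  ] [0.4928 0.1594 0.1136]
[ 0.04  1.17 -0.   -3.48] [0.5031 0.1537 0.1136]
[ 0.04  1.17 -0.   -3.48] [0.5137 0.1487 0.1136]
[ 0.04  1.17 -0.   -3.48] [0.5246 0.1443 0.1136]
[ 0.04  1.17 -0.   -3.48] [0.5358 0.1406 0.1136]
[ 0.04  1.17 -0.   -3.48] [0.5471 0.1376 0.1136]
[ 0.04  1.17 -0.   -3.48] [0.5587 0.1353 0.1136]
[-0.38 -0.    1.37  0.  ] [0.558  0.1316 0.0999]
[-0.25 -0.    1.19 -0.  ] [0.5576 0.1292 0.088 ]
```

```bash
python3 -m crank '[{"gripper":0,"dx":0.14,"dy":0,"dz":-0.7,"twist":0},{"gripper":0,"dx":0.14,"dy":0,"dz":-0.7,"twist":0},{"gripper":0,"dx":0.19,"dy":0,"dz":-0.7,"twist":0},{"gripper":0,"dx":0.19,"dy":0,"dz":-0.67,"twist":0},{"gripper":0,"dx":0,"dy":0,"dz":0,"twist":0},{"gripper":0,"dx":0,"dy":0,"dz":0,"twist":0}]' 30
python3 -m crank '[{"gripper":0,"dx":0.04,"dy":1.17,"dz":0,"twist":-3.5},{"gripper":0,"dx":0.04,"dy":1.17,"dz":0,"twist":-3.5},{"gripper":0,"dx":0.04,"dy":1.17,"dz":0,"twist":-3.5},{"gripper":0,"dx":0.04,"dy":1.17,"dz":0,"twist":-3.5},{"gripper":0,"dx":0.04,"dy":1.17,"dz":0,"twist":-3.5},{"gripper":0,"dx":0.04,"dy":1.17,"dz":0,"twist":-3.5},{"gripper":0,"dx":0,"dy":0,"dz":0,"twist":0},{"gripper":0,"dx":0,"dy":0,"dz":0,"twist":0}]' 30
python3 - <<'E'
from h import *
a=save('scene','s4')[150:370,230:430];b=save('side','d4')[110:240,180:310]
C=np.zeros((480,800,3),np.uint8);C[:440,:400]=cv2.resize(a,(400,440));C[:400,400:]=cv2.resize(b,(400,400));cv2.imwrite('pics/c4.png',C[:,:,::-1])
E
```

```text
time: 4.3
position: [0.493, 0.1593, 0.1003]
tool_rot: [-0.0, 0.87, 0.493, 0.001]
contact_force: [1.1, 3.3, -4.1]
grip_width: 0.023
grip_force: 29.7
time: 5.1
position: [0.5578, 0.1347, 0.0996]
tool_rot: [-0.0, 0.767, 0.642, -0.0]
contact_force: [0.3, 2.2, -2.6]
grip_width: 0.0232
grip_force: 29.8
```

View pics/c4.png

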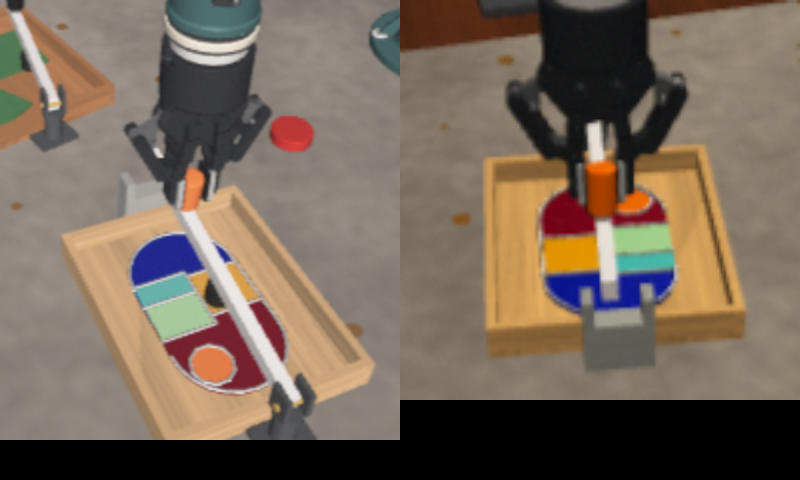

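The bar is lifted and over the keeper. In the side view its tip is at about (248,204), close to the notch's middle. I'll check its yaw.

```bash
python3 - <<'E'
from h import *
piv=np.r_[.591,.326,.053]
for phi in(.14,.155,.17,.185,.2):
    d=np.r_[np.sin(phi),np.cos(phi)]
    tip=np.r_[piv[:2]-.295*np.cos(.14)*d,piv[2]+.295*np.sin(.14)]
    n=np.r_[piv[:2]-.27*d,.067]
    print(phi,*[np.round(proj(c,p),1) for c in('side','scene') for p in(tip,n)])
E
```

```text
0.14 [253.2 201.2] [252.5 204.6] [298.1 221.7] [302.1 238.4]
0.155 [251.2 201.3] [250.8 204.7] [300.1 221.2] [303.9 237.9]
0.17 [249.2 201.4] [249.  204.9] [302.  220.7] [305.7 237.4]
0.185 [247.3 201.6] [247.2 205. ] [304.  220.3] [307.5 236.9]
0.2 [245.3 201.7] [245.4 205. ] [305.9 219.8] [309.3 236.5]
```

```bash
python3 -m crank '[{"gripper":0,"dx":0,"dy":0.35,"dz":0,"twist":-1.2},{"gripper":0,"dx":-0.19,"dy":0,"dz":0.7,"twist":0},{"gripper":0,"dx":-0.19,"dy":0,"dz":0.7,"twist":0},{"gripper":0,"dx":-0.14,"dy":0,"dz":0.6,"twist":0},{"gripper":0,"dx":-0.12,"dy":0,"dz":0.5,"twist":0},{"gripper":0,"dx":0,"dy":0,"dz":0,"twist":0},{"gripper":0,"dx":0,"dy":0,"dz":0,"twist":0}]' 30
python3 - <<'E'
from h import *
a=save('scene','s5')[150:370,230:430];b=save('side','d5')[110:240,180:310]
C=np.zeros((480,800,3),np.uint8);C[:440,:400]=cv2.resize(a,(400,440));C[:400,400:]=cv2.resize(b,(400,400));cv2.imwrite('pics/c5.png',C[:,:,::-1])
E
```

```text
time: 5.9
position: [0.5604, 0.1271, 0.075]
tool_rot: [0.0, 0.759, 0.651, -0.001]
contact_force: [-1.3, -1.3, 0.5]
grip_width: 0.0231
grip_force: 29.9
```

View pics/c5.png

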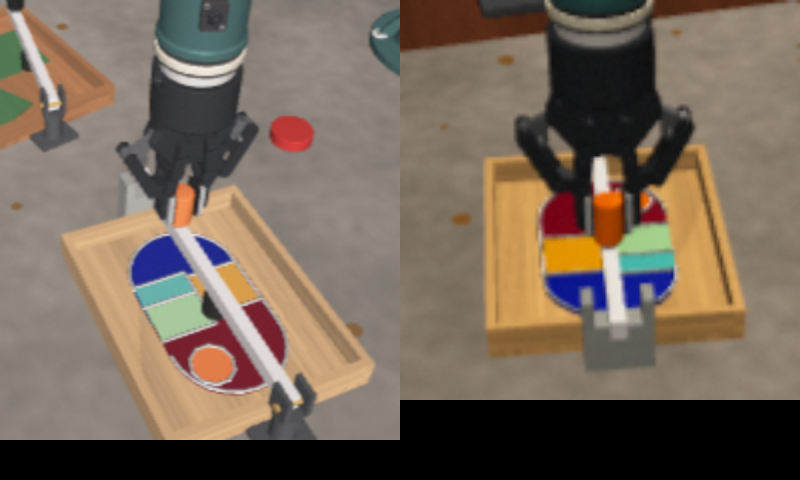

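The side view shows the bar between the cheeks, its tip at crop (618,330) and the cheeks at 586 and 648, so it is centred. I'll release and go up.

```bash
python3 -m crank '[{"gripper":0,"dx":-0.05,"dy":0,"dz":0.2,"twist":0},{"gripper":1,"dx":0,"dy":0,"dz":0,"twist":0},{"gripper":1,"dx":0,"dy":0,"dz":0,"twist":0},{"gripper":1,"dx":0,"dy":0,"dz":0,"twist":0},{"gripper":1,"dx":0,"dy":0,"dz":0,"twist":0},{"gripper":1,"dx":0,"dy":0,"dz":0,"twist":0},{"gripper":1,"dx":0,"dy":0,"dz":-2,"twist":0},{"gripper":1,"dx":0,"dy":0,"dz":-4,"twist":0},{"gripper":1,"dx":0,"dy":0,"dz":-4,"twist":0},{"gripper":1,"dx":0,"dy":0,"dz":-3,"twist":0},{"gripper":1,"dx":0,"dy":0,"dz":0,"twist":0},{"gripper":1,"dx":0,"dy":0,"dz":0,"twist":0}]' 30
python3 - <<'E'
from h import *
a=save('scene','s6')[150:370,230:430];b=save('side','d6')[110:240,180:310]
C=np.zeros((480,800,3),np.uint8);C[:440,:400]=cv2.resize(a,(400,440));C[:400,400:]=cv2.resize(b,(400,400));cv2.imwrite('pics/c6.png',C[:,:,::-1])
E
```

```text
time: 7.2
position: [0.5609, 0.1273, 0.2039]
tool_rot: [0.001, 0.759, 0.651, 0.001]
contact_force: [0.7, -0.4, 0.3]
grip_width: 0.0856
grip_force: 0.0
```

View pics/c6.png

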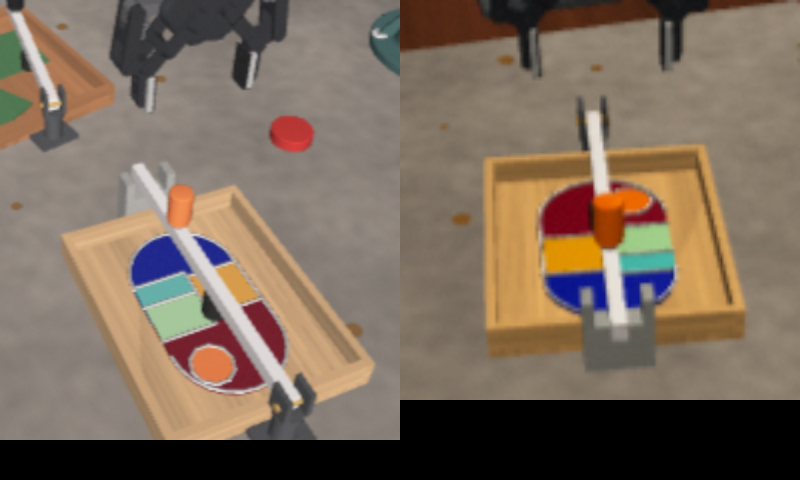

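The bar is centred between the cheeks and released. I'll check the knob's height by triangulation, then hand in.

```bash
python3 - <<'E'
from h import *
P=[]
for n in('scene','side'):
    c=r.get_calibration(n);T=np.linalg.inv(np.array(c['world_from_camera']))
    P.append(np.array([[c['fx'],0,c['cx']],[0,c['fy'],c['cy']],[0,0,1]])@np.diag([1,-1,-1])@T[:3])
x=cv2.triangulatePoints(P[0],P[1],np.array([320,253.]),np.array([247.9,181.8])).ravel();p=x[:3]/x[3];print(p)
if p[2]<.094: r.finish_job();print('done')
E
```

```text
[0.55839273 0.12463204 0.08443593]
the job is handed in; nothing more can be done
done
```

The orange-knobbed bar is lying level in the keeper's notch, centred between the cheeks and released. Triangulation put its knob at 84 mm above the bench (86 mm expected), the black-knobbed bar was never approached, and the job is handed in; no verdict came back.

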